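# Refit the platform hub on a laboratory mixer

### The arm

A 7-joint arm with a two-finger parallel gripper is mounted at the origin on the work surface. World frame = base frame: x ahead of the robot, y to its left, z up, the work surface at z = 0. Lengths are in m, angles in rad, forces in N, time in s.
With the tool pointing down it reaches from about 0.425 to 0.925 m from the base axis. Payload 6.8 kg.
Tool frame: the origin (TCP) lies midway between the tips of the shut fingers; the grasp point (between the pads) lies 19 mm behind it; z points along the fingers, y is the line along which they close (so a half turn about z gives the same grasp; the last joint's range is limited). The gripper opens to 85 mm and grips with 20 to 120 N. Pads are 22 mm wide; open, the fingers measure 114 mm over their backs; the gripper's body (76 mm by 85 mm) begins 54 mm behind the grasp point. The pads swing forward as they close: fully open they stand 13 mm farther back than shut.
Start: joints at [-1.228, 0.477, 0.022, 1.555, -0.011, 1.109, -0.083], TCP at [0.294, 0.608, 0.231] pointing down, gripper open.
Joint ranges: [-2.96, 2.96], [-0.34, 2.1], [-1.41, 1.46], [0.24, 2.44], [-1.37, 4.51], [0.17, 1.92], [-2.96, 2.96]. Speed limits (rad/s): [2.39, 2.39, 3.14, 3.14, 3.14, 3.14, 3.14].

### API

Orientations are given as a rotation vector (axis times angle).
In Python, from bench import r gives the robot as it stands. The module is installed in compiled form; this text tells all that it offers.
- The arm moves only by the tool apply_moves, never from a script. Its argument "rows" is a list of rows, each a list of 6 numbers: the shift along the tool's x, y, z scaled (see below), then the turn, a rotation vector about the tool's x, y, z scaled (see below). A call has 1 to 5 rows; each row is the pose to reach, as a shift and turn from the pose commanded when the call began, along the tool's axes at that moment; what a row does not reach only later rows make up. The controller multiplies each number of a shift by 0.25 m and each number of a turn by 90 degrees. A row lasts 1/8 s, in which the tool goes at most 62.5 mm and 10.7 degrees, less where a joint would pass 70% of its speed; a pose out of reach is approached as far as the arm can. A call with a number of a shift or a turn outside -1 to 1 is refused whole. A call with a gripper value outside its range is refused whole. "claw" is the opening, from 0 (shut) to 1 (fully open), set as the call begins (left out, the last holds). The fingers move at their own pace and stop on an object; "newtons" is the grip in N (left out, the last holds). Time passes only in rows, so rows that repeat a pose let the fingers close. It gives the time, the measured TCP pose, the force, the opening and the grip force at its end, in the units of the state.
- r.get_obs(): the state, without advancing time (a new reading comes with each control period).
- r.grab_frame(name): name is "side" or "top" or "wrist"; returns a dict with "pixels" (420x560x3 uint8, red, green, blue), "intrinsics" (3x3 intrinsics, pixels), "eye" and "attitude" of the camera in the world. Camera axes: x right, y up, looking along -z (the intrinsics and any distortion apply to the point x, -y, -z); pixel columns grow to the right and rows downward; lengths in m; the calibration is good to about 2 mm. A picture is of the moment at which its call begins. There is no depth.
- r.hand_in(): hands the job in; it is judged then, once.
Trained networks look in a picture, given as the dict that the camera call returned (one of the last four; its "shot" number tells which), for a name from the list of things; names that differ only in an ending like _2 or _b are one class to them, and where a whole thing is asked for, a point or a joint stands for the part that bears it (a point fixed in the world has none). Each returns a list of dicts, best first, with "conf" (0 to 1); they miss things now and then, are a little off and sometimes report something else, mostly with a low value. They report only what shows in the picture. A call takes as long as a camera call. They do not tell look-alikes from the thing itself.
- r.search_frame(picture, thing): "rect" ([left, top, width, height] in pixels, round what is visible of it).
- r.outline_of(picture, thing): "pixels" (420x560 bool, what is visible of it) and "rect" ([left, top, width, height] in pixels, round what is visible of it).
- r.landmark_of(picture, thing): "point" ([column, row] in pixels: a listed point, or the origin of a listed thing).
The state is a dict: "clock": time; "joints": joint angles; "qvel": joint speeds; "tau": joint torques, N m; "tcp_pos": TCP position; "orientation": TCP orientation; "contact_force": force on the tool from outside, world axes, zero at the start; "moment": the same for the moment, N m; "grip_width": finger opening in m; "gripper_force": force on a finger pad.
Only numpy, scipy, OpenCV 4.12 (cv2) and the standard library are available. Lean on these libraries where they do the work, as an engineer would, in place of code of your own. Each camera call takes 0.05 s, during which the arm holds its last target. There are 200 camera calls.

### The job

The platform of the bench mixer is to go back on: undo the black shaft guard with about a quarter turn anticlockwise, lift it straight off and stand it upright on the rubber mat. Then pinch the bare shaft with one finger lying on its milled flat and turn it until the flat faces the mixer's control panel. Then slide the flanged hub from the mat onto the shaft, flange down, with its thumbscrew over the flat and its top flush with the shaft's end, and finish while still gripping it there (nothing else holds it up) so that a colleague can tighten the screw; leave the other things on the bench alone.

Things in the scene. Friction and masses are not known exactly. Their poses are not given: they have to be found in the camera images.
- drive: Bench mixer drive, a white metal box fixed to the bench. Origin on the bench under the shaft axis. Box x = -135 to 105, y = -100 to 100 mm, deck 80 mm above the bench; slanted black control panel on its -x side. On the deck round the shaft a boss 33 mm across, 8 mm high, and two bayonet claws at +y and -y, 24 to 36 mm from the axis, 11.5 mm high, open under the lip, closed on the clockwise side
- shaft (a joint): Angle of the upright shaft, anticlockwise positive seen from above (rad); 0: its flat faces the control panel (drive's -x). No stops; about 0.03 N m of gear friction, stays where left. Shaft 16 mm in diameter, from the deck to 52 mm above it, ground and oiled (friction 0.2): fingers slip on its round side and drive it when one lies on the flat
- shaft_end (a point): Centre of the shaft's upper end face, 132 mm above the bench, top edge broken by 1.5 mm; turns with the shaft: its -x axis is the direction in which the flat faces, z up
- shaft_flat (a point): The flat, milled over the shaft's whole length above the boss, 5.5 mm from the axis: the shaft is 13.5 mm across at the flat, 16 mm otherwise. Origin in the middle of the flat, 22 mm below the shaft's end; -x axis points straight out of the flat, z up
- guard_bar (a point): Centre of the grip bar on top of the black plastic shaft guard (60 g). Bar 40 mm long along the guard's y, 12 mm wide along x, 25 mm high; its top lies 12.5 mm above this point. Turn it anticlockwise seen from above by 0.8 to 2.2 rad (best 1.4) and it lifts straight up; it must rise 55 mm to clear the shaft. Clockwise it is stopped
- guard_foot (a point): Centre of the guard's underside, 72 mm below the bar's centre; axes as the guard's. Cup of 44 mm diameter, 60 mm high, 36 mm inside, open below. Two lugs at its +y and -y, 12 mm wide, 5 mm high, reach to 29.5 mm from the axis; at the start they lie under the drive's claws (guard's yaw within 0.15 rad of the drive's)
- mat: Blue-grey rubber mat fixed to the bench, 300 mm along its x, 260 mm along its y, 3 mm thick; origin at the centre of its underside. Its +y half is free; the hub stands on its -y half, with a spacer ring near the corner +x -y and a screwdriver along the -x edge
- hub: Aluminium platform hub (about 130 g), flange down; origin at the centre of its underside, z up; its -x axis points along the thumbscrew. Let go on the shaft it slides down until the flange lies on the claws, 8.5 mm below flush
- hub_centre (a point): Centre of the hub, 16 mm above its underside. Flange of 70 mm diameter, 6 mm thick, at the bottom; above it a round boss of 34 mm diameter (32.7 mm across x and across y), up to 32 mm above the underside; through bore of 18.4 mm diameter (the shaft has 1.2 mm of play all round)
- hub_top (a point): Centre of the hub's top face, 32 mm above its underside
- hub_screw (a point): On the axis of the steel thumbscrew, 25 mm from the hub's axis towards the hub's -x, 19 mm above its underside. Knurled black plastic head 11 mm across, 19 to 31 mm from the hub's axis. Its 5 mm point stands 2.5 mm into the bore (to 6.7 mm from the axis), so the hub goes down past 16 mm only with the screw over the flat within about 0.35 rad
- spacer: Plain steel spacer ring, 38 mm diameter, 14 mm high, lying on the mat; not to be moved. Origin at the centre of its underside
- driver: Screwdriver, 170 mm long, lying on the mat; not to be moved
- bottle_a: Amber culture bottle standing on the bench, 33 mm diameter, 112 mm high, not to be moved. Origin under its centre
- bottle_b: Second amber culture bottle, as the first, not to be moved
- dishes: Stack of four culture dishes, 90 mm diameter, 60 mm high, not to be moved
- jar: Specimen jar, 60 mm diameter, 75 mm high, not to be moved
Mind the look-alikes: they are no part of the job. Leave any yellow look-alike of the hub alone.

How it is judged:
On the way, in this order (a step that is already met when the one before it is completed fails the run):
1. the guard stands upright on the mat, let go (x of guard_foot in the frame of mat between -0.15 and 0.15 m and y of guard_foot in the frame of mat between -0.13 and 0.13 m and height (world z) of guard_foot below 0.01 m and angle between guard_foot's own z axis and vertical below 0.15 rad and contact force between the fingers and guard below 0.1 N), for 0.2 s.
2. a finger lies on the shaft's flat and the flat faces the control panel within 0.22 rad (value of joint shaft between -0.22 and 0.22 rad and contact force between the fingers and shaft_c1 above 1 N), for 0.2 s.
At the end, for the whole second after the job is handed in: Fingers grip the hub (over 3 N) and hold it still: on the shaft axis within 3 mm, top within 5 mm of flush, upright within 0.12 rad, thumbscrew within 8 mm sideways of the flat's middle, flat facing the panel within 0.30 rad; guard upright on the mat (horizontal distance between hub_top and shaft_end below 0.003 m and z of hub_top in the frame of shaft_end between -0.005 and 0.005 m and angle between hub_top's own z axis and vertical below 0.12 rad and x of hub_screw in the frame of shaft_end below -0.02 m and y of hub_screw in the frame of shaft_end between -0.008 and 0.008 m and value of joint shaft between -0.3 and 0.3 rad and contact force between the fingers and hub above 3 N and linear speed of hub below 0.01 m/s and x of guard_foot in the frame of mat between -0.15 and 0.15 m and y of guard_foot in the frame of mat between -0.13 and 0.13 m and height (world z) of guard_foot below 0.01 m and angle between guard_foot's own z axis and vertical below 0.15 rad); the arm keeps its last pose, push and grip.
It fails at once if a bystander is pushed more than 40 mm (distance of any of spacer, driver, bottle_a, bottle_b, dishes, jar from where it was at the start of the episode above 0.04 m).
It fails at once if a bottle, the dishes or the jar is tipped over (angle between any of bottle_a, bottle_b, dishes, jar's own z axis and vertical above 0.5 rad).
It also fails if it takes over 67 s, if anything falls off the work surface, if the arm or the gripper's body presses on something with over 40 N, if the wrist force passes 120 N, or if a joint passes its speed limit or range.

## Working session

There is one attempt and no reset: what is moved stays moved. The work goes in short steps, Python scripts to look and compute and a tool call to move; the robot and the scene stay as the last step left them, time stands still between calls to the robot, and variables do not carry over. Pictures are saved under pics/ and viewed, at most 10 in all, crops included, and the job is handed in when it is done.

Besides the shell and the picture viewer there is one more tool, called after "Emit:" by a JSON object that holds its "fn" and its "kwargs", one argument or row to a line. apply_moves: Moves the arm, as the interface text tells. Its arguments: {"type":"object","properties":{"rows":{"type":"array","items":{"type":"array","items":{"type":"number"}}},"claw":{"type":"number"},"newtons":{"type":"number"}},"required":["rows"]}

```bash
mkdir -p pics
cat > h.py <<'E'
import numpy as np,cv2
from scipy.spatial.transform import Rotation as R
from bench import r
def att(a):
    a=np.array(a); 
    if a.shape==(3,3): return a
    return R.from_rotvec(a).as_matrix() if a.size==3 else R.from_quat(a).as_matrix()
def ray(f,p):
    K=np.array(f["intrinsics"]); d=np.linalg.inv(K)@[p[0],p[1],1.]
    d=att(f["attitude"])@[d[0],-d[1],-d[2]]
    return np.array(f["eye"]),d/np.linalg.norm(d)
def onz(f,p,z):
    e,d=ray(f,p); return e+d*(z-e[2])/d[2]
def proj(f,P):
    K=np.array(f["intrinsics"]); c=att(f["attitude"]).T@(np.array(P)-np.array(f["eye"]))
    q=K@[c[0],-c[1],-c[2]]; return q[:2]/q[2]
def tri(*fp):
    A=np.zeros((3,3));b=np.zeros(3)
    for f,p in fp:
        e,d=ray(f,p);M=np.eye(3)-np.outer(d,d);A+=M;b+=M@e
    return np.linalg.solve(A,b)
def save(f,n): cv2.imwrite("pics/%s.png"%n,f["pixels"][:,:,::-1])
E
python3 - <<'E'
from h import *
np.set_printoptions(precision=3,suppress=True)
print(r.get_obs())
F={}
for n in("side","top"):
    f=r.grab_frame(n);F[n]=f;save(f,n)
    print(n,{k:v for k,v in f.items() if k!="pixels"})
for t in["drive","shaft_end","guard_bar","guard_foot","mat","hub","hub_centre","hub_top","hub_screw","spacer","driver","bottle_a","dishes","jar"]:
    for n in F:
        print(t,n,[(np.round(x["point"],1),round(x["conf"],2)) for x in r.landmark_of(F[n],t)][:3])
i=np.hstack([cv2.imread("pics/side.png"),cv2.imread("pics/top.png")])
E
```

```text
{'clock': 0.0, 'joints': array([-1.228,  0.478,  0.022,  1.556, -0.011,  1.109, -0.083]), 'qvel': array([-0.   ,  0.   ,  0.   ,  0.001,  0.001,  0.   ,  0.   ]), 'tau': array([ -0.   , -59.645,   1.608, -28.119,   0.012,   0.009,   0.   ]), 'tcp_pos': array([0.294, 0.607, 0.23 ]), 'orientation': array([-0.702, -3.062,  0.003]), 'contact_force': array([ 0.668, -0.063,  0.509]), 'moment': array([-0.001, -0.017,  0.028]), 'gripper_force': 0.0, 'grip_width': 0.08524200577240759}
side {'intrinsics': array([[466.407,   0.   , 287.066],
       [  0.   , 466.407, 214.278],
       [  0.   ,   0.   ,   1.   ]]), 'eye': array([ 0.497, -1.098,  0.935]), 'attitude': array([ 0.931, -0.02 , -0.031]), 'shot': 1}
top {'intrinsics': array([[412.481,   0.   , 278.192],
       [  0.   , 412.481, 214.392],
       [  0.   ,   0.   ,   1.   ]]), 'eye': array([0.316, 0.005, 1.083]), 'attitude': array([ 0.163, -0.158, -1.571]), 'shot': 2}
drive side [(array([287.2, 293.1]), 0.74)]
drive top [(array([360.4, 215.6]), 0.93)]
shaft_end side []
shaft_end top []
guard_bar side [(array([290. , 249.9]), 0.71)]
guar
[... 830 characters left out ...]
 0.8), (array([298.8, 228.4]), 0.76)]
hub_screw top [(array([270.6, 198.3]), 0.75), (array([230.6, 228.8]), 0.74)]
spacer side [(array([313.6, 219.4]), 0.51)]
spacer top [(array([240.6, 181.4]), 0.65)]
driver side [(array([242.3, 209.1]), 0.43)]
driver top [(array([208.2, 270.8]), 0.87)]
bottle_a side [(array([254.4, 182.4]), 0.69), (array([240., 177.]), 0.68)]
bottle_a top [(array([124.7, 276.2]), 0.75), (array([129. , 257.7]), 0.59)]
dishes side [(array([241.9, 366.9]), 0.94)]
dishes top [(array([447.9, 255.6]), 0.62), (array([206.4, 271.5]), 0.16)]
jar side [(array([302.2, 361. ]), 0.75), (array([315.1, 218.2]), 0.31), (array([255. , 181.7]), 0.26)]
jar top [(array([440.7, 206.9]), 0.93)]
```

View pics/side.png

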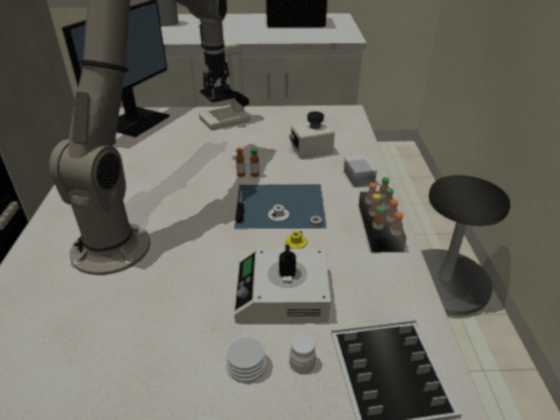

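View pics/top.png

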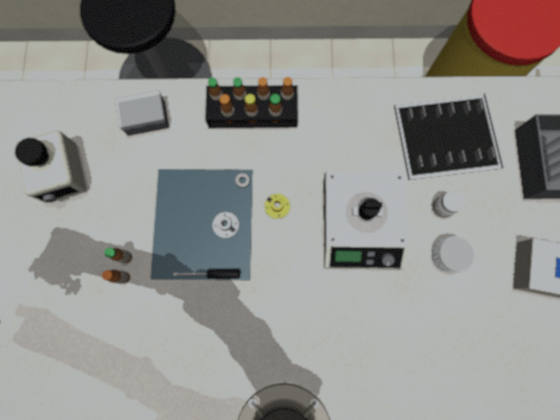

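Side view: guard at (288,262), white hub (278,213) on the mat and yellow look-alike (296,240). Top view: guard bar (370,208), hub (226,224), yellow one (277,206), spacer (242,180), bottles (115,255)/(112,275).

Run:
```python
from h import *
np.set_printoptions(precision=4,suppress=True)
f=r.grab_frame("top");s=r.grab_frame("side")
P=lambda p,z:onz(f,p,z)
print("mat",[P(p,.003)[:2] for p in [(159,169),(253,170),(251,279),(152,279)]])
for t in["guard_bar","guard_foot","hub_top","hub_screw","hub_centre"]:
    a=[x["point"] for x in r.landmark_of(f,t)][:2];b=[x["point"] for x in r.landmark_of(s,t)][:2]
    for p in a:
        for q in b: print(t,np.round(p),np.round(q),tri((f,p),(s,q)))
print("bottles",P((125,276),0),P((129,258),0),"jar",P((441,207),0),"dish",P((448,255),0))
a=cv2.resize(f["pixels"][165:275,318:412],None,fx=4.2,fy=5.4,interpolation=3)
a=cv2.resize(f["pixels"][165:275,318:412],None,fx=5,fy=5,interpolation=3)
b=cv2.resize(f["pixels"][195:250,205:257],None,fx=6,fy=6,interpolation=3)
c=np.zeros((550,790,3),np.uint8);c[:550,:470]=a;c[:330,475:787]=b
cv2.imwrite("pics/z.png",c[:,:,::-1])
```

```text
mat [array([0.6699, 0.3336]), array([0.6651, 0.076 ]), array([0.3701, 0.0793]), array([0.3717, 0.3361])]
guard_bar [377. 206.] [288. 253.] [ 0.5293 -0.2183  0.1594]
guard_bar [377. 206.] [241. 207.] [ 0.458  -0.1911  0.2972]
hub_top [224. 221.] [278. 204.] [0.5151 0.1465 0.0524]
hub_top [224. 221.] [295. 231.] [ 0.5581  0.1675 -0.0856]
hub_top [274. 201.] [278. 204.] [0.5274 0.0152 0.1507]
hub_top [274. 201.] [295. 231.] [0.567  0.0186 0.0394]
hub_screw [270. 199.] [268. 212.] [0.5156 0.0209 0.1265]
hub_screw [270. 199.] [300. 229.] [0.5762 0.0302 0.0361]
hub_screw [231. 227.] [268. 212.] [0.4904 0.1281 0.0375]
hub_screw [231. 227.] [300. 229.] [ 0.5534  0.1451 -0.0628]
hub_centre [222. 224.] [295. 238.] [ 0.5567  0.1761 -0.1227]
hub_centre [222. 224.] [276. 212.] [0.5104 0.1541 0.0151]
hub_centre [280. 205.] [295. 238.] [0.5623 0.0043 0.0238]
hub_centre [280. 205.] [276. 212.] [0.5208 0.0019 0.1313]
bottles [0.3801 0.4079 0.    ] [ 0.4269  0.4006 -0.    ] jar [ 0.5584 -0.43    0.    ] dish [ 0.4292 -0.4372  0.    ]
```

View pics/z.png

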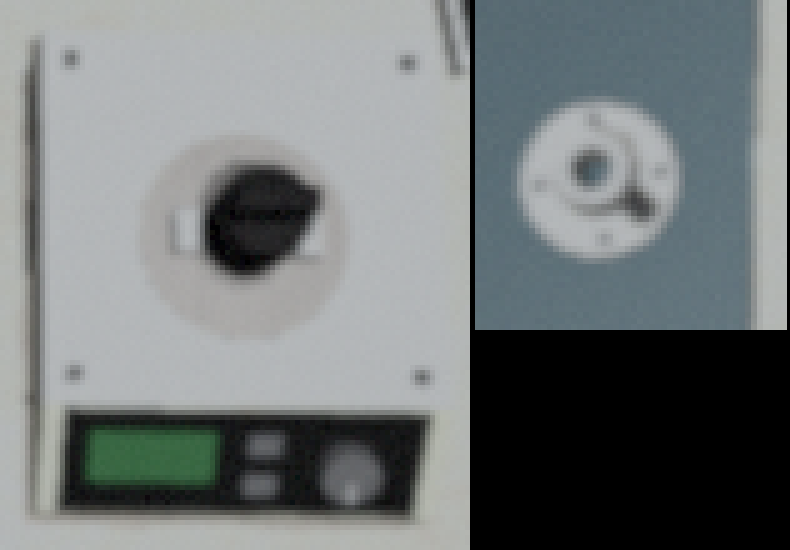

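```bash
cat >> h.py <<'E'
def plan(T,psi,names=None):
    """tool-frame shift/turn units from current pose to target TCP T with closing axis bearing psi (deg)"""
    o=r.get_obs();A=R.from_rotvec(o["orientation"]).as_matrix();p=np.radians(psi)
    c,s=np.cos(p),np.sin(p);B=np.array([[-s,c,0],[c,s,0],[0,0,-1.]]).T
    d=A.T@(np.array(T)-o["tcp_pos"])/.25
    w=R.from_matrix(A.T@B).as_rotvec()/(np.pi/2)
    b=np.degrees(np.arctan2(A[1,1],A[0,1]))
    print("tcp",o["tcp_pos"].round(4),"bearing",round(b,1),"t",round(o["clock"],2),"move",np.round(np.r_[d,w],3).tolist(),"rows>=",round(max(np.linalg.norm(d)*4,np.linalg.norm(w)*90/10.7),1))
E
python3 - <<'E'
from h import *
np.set_printoptions(precision=4,suppress=True)
f=r.grab_frame("top")
g=lambda u:(318+u[0]/5-.4,165+u[1]/5-.4)
S=[onz(f,g(u),.08)[:2] for u in [(71,58),(407,63),(73,372),(422,377)]]
print(S,"mid",np.mean(S,0)); print("disc",onz(f,g((243,237)),.08))
for a,b in((0,2),(1,3)):
    d=S[a]-S[b];print("xbearing",np.degrees(np.arctan2(d[1],d[0])))
for a,b in((0,1),(2,3)):
    d=S[a]-S[b];print("ybearing",np.degrees(np.arctan2(d[1],d[0])))
ends=[onz(f,g(u),.1645)[:2] for u in [(222,215),(320,190)]];print("bar ends",ends)
print("claws",[onz(f,g(u),.0915)[:2] for u in [(184,232),(312,237)]])
plan((.525,-.21,.3),0)
E
```

```text
[array([ 0.6224, -0.1287]), array([ 0.6185, -0.2985]), array([ 0.462 , -0.1245]), array([ 0.4584, -0.2953])] mid [ 0.5403 -0.2117]
disc [ 0.5291 -0.2111  0.08  ]
xbearing -1.5204429299296287
xbearing -1.136145848074334
ybearing 88.68909372992805
ybearing 88.7817094188584
bar ends [array([ 0.5215, -0.1838]), array([ 0.5329, -0.2292])]
claws [array([ 0.5294, -0.1798]), array([ 0.5264, -0.2425])]
tcp [0.2941 0.6076 0.2313] bearing 64.2 t 2.15 move [-2.256, -2.541, -0.275, 0.0, -0.0, 0.713] rows>= 13.6
```

Emit:
{"fn": "apply_moves", "kwargs": {
  "rows": [
    [-0.75, -0.85, -0.1, 0, 0, 0.2],
    [-0.75, -0.85, -0.1, 0, 0, 0.2],
    [-0.75, -0.85, -0.1, 0, 0, 0.2],
    [-0.75, -0.85, -0.1, 0, 0, 0.2],
    [-0.75, -0.85, -0.1, 0, 0, 0.2]
  ]
}}

```text
clock: 2.78
tcp_pos: [0.3714, 0.3312, 0.2569]
orientation: [1.178, 2.912, 0.001]
contact_force: [0.2, 0.6, 0.4]
grip_width: 0.0852
gripper_force: 0.0
```

```bash
python3 -c "
from h import *
plan((.528,-.211,.29),-1.3)"
```

```text
tcp [0.3714 0.3312 0.2569] bearing 46.0 t 2.77 move [-1.958, -1.124, -0.133, 0.0, 0.0, 0.525] rows>= 9.0
```

Emit:
{"fn": "apply_moves", "kwargs": {
  "rows": [
    [-1, -0.57, -0.07, 0, 0, 0.26],
    [-1, -0.57, -0.07, 0, 0, 0.26],
    [-1, -0.57, -0.07, 0, 0, 0.26],
    [-1, -0.57, -0.07, 0, 0, 0.26],
    [-1, -0.57, -0.07, 0, 0, 0.26]
  ]
}}

```text
clock: 3.4
tcp_pos: [0.4524, 0.0555, 0.2744]
orientation: [1.743, 2.613, 0.002]
contact_force: [-0.6, 0.2, -0.2]
grip_width: 0.0857
gripper_force: 0.0
```

```bash
python3 -c "
from h import *
plan((.528,-.211,.27),-1.3)"
```

```text
tcp [0.4524 0.0555 0.2744] bearing 22.6 t 3.4 move [-1.1, -0.13, 0.017, 0.001, -0.0, 0.265] rows>= 4.4
```

Emit:
{"fn": "apply_moves", "kwargs": {
  "rows": [
    [-1, -0.13, 0, 0, 0, 0.265],
    [-1, -0.13, 0, 0, 0, 0.265],
    [-1, -0.13, 0, 0, 0, 0.265],
    [-1, -0.13, 0, 0, 0, 0.265],
    [-1, -0.13, 0, 0, 0, 0.265]
  ],
  "claw": 0.5
}}

```text
clock: 4.03
tcp_pos: [0.5185, -0.1902, 0.2742]
orientation: [2.249, 2.189, -0.003]
contact_force: [0.2, 0.6, -0.4]
grip_width: 0.0424
gripper_force: 0.0
```

Run:
```python
from h import *
np.set_printoptions(precision=4,suppress=True)
w=r.grab_frame("wrist");save(w,"w1")
print(w["eye"],att(w["attitude"]))
for t,z in(("guard_bar",.152),("guard_foot",.08)):
    print(t,[(x["point"],x["conf"],onz(w,x["point"],z)) for x in r.landmark_of(w,t)][:2])
    for x in r.outline_of(w,t)[:1]:
        n=np.uint8(x["pixels"]);print(cv2.minAreaRect(np.argwhere(n)[:,::-1].astype(np.float32)))
plan((.528,-.211,.21),-1.3)
```

```text
[ 0.5198 -0.1256  0.4165] [[ 0.9996  0.0269  0.007 ]
 [-0.0278  0.9646  0.2621]
 [ 0.0003 -0.2622  0.965 ]]
guard_bar [([295.7, 217.5], 0.95, array([ 0.5309, -0.21  ,  0.152 ]))]
((294.5000305175781, 209.50001525878906), (55.154327392578125, 49.497474670410156), 45.0)
guard_foot [([289.9, 198.8], 0.84, array([ 0.5277, -0.2105,  0.08  ]))]
((294.27349853515625, 209.19613647460938), (54.03748321533203, 51.80760192871094), 41.987213134765625)
tcp [ 0.5188 -0.1826  0.2737] bearing -0.9 t 4.28 move [-0.113, 0.039, 0.255, -0.0, -0.001, 0.004] rows>= 1.1
```

View pics/w1.png

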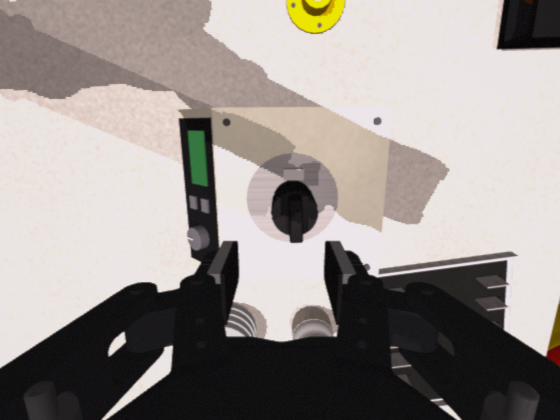

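The wrist view shows the guard bar at about (295,218), aligned with the image vertical, between the fingers' plane.

Emit:
{"fn": "apply_moves", "kwargs": {
  "rows": [
    [-0.11, 0.04, 0.2, 0, 0, 0],
    [-0.11, 0.04, 0.38, 0, 0, 0],
    [-0.11, 0.04, 0.516, 0, 0, 0],
    [-0.11, 0.04, 0.516, 0, 0, 0],
    [-0.11, 0.04, 0.516, 0, 0, 0]
  ],
  "claw": 0.5
}}

```text
clock: 4.9
tcp_pos: [0.5292, -0.2116, 0.1462]
orientation: [2.24, 2.201, 0.002]
contact_force: [0.1, 0.2, 0.7]
grip_width: 0.0428
gripper_force: 0.0
```

```bash
python3 -c "
from h import *
plan((.529,-.211,.145),-1.3); print(r.get_obs()['contact_force'])"
```

```text
tcp [ 0.5292 -0.2116  0.1462] bearing -1.0 t 4.9 move [0.003, -0.001, 0.005, 0.001, 0.0, 0.003] rows>= 0.0
[0.06239886 0.20945342 0.72746933]
```

Close, then turn anticlockwise 80° (tool z negative).

Emit:
{"fn": "apply_moves", "kwargs": {
  "rows": [
    [0, 0, 0.005, 0, 0, 0],
    [0, 0, 0.005, 0, 0, 0],
    [0, 0, 0.005, 0, 0, 0],
    [0, 0, 0.005, 0, 0, 0]
  ],
  "claw": 0,
  "newtons": 40
}}

```text
clock: 5.4
tcp_pos: [0.5291, -0.2122, 0.1446]
orientation: [2.241, 2.2, 0.002]
contact_force: [0.4, 0.6, 6.6]
grip_width: 0.011
gripper_force: 43.9
```

Emit:
{"fn": "apply_moves", "kwargs": {
  "rows": [
    [0, 0, 0, 0, 0, -0.1],
    [0, 0, 0, 0, 0, -0.2],
    [0, 0, 0, 0, 0, -0.3],
    [0, 0, 0, 0, 0, -0.4],
    [0, 0, 0, 0, 0, -0.5]
  ]
}}

```text
clock: 6.02
tcp_pos: [0.53, -0.2125, 0.1447]
orientation: [1.221, 2.89, 0.001]
contact_force: [2.1, 0.1, 2.8]
grip_width: 0.0111
gripper_force: 43.4
```

Emit:
{"fn": "apply_moves", "kwargs": {
  "rows": [
    [0, 0, 0, 0, 0, -0.1],
    [0, 0, 0, 0, 0, -0.2],
    [0, 0, 0, 0, 0, -0.3],
    [0, 0, 0, 0, 0, -0.4],
    [0, 0, 0, 0, 0, -0.4]
  ]
}}

```text
clock: 6.65
tcp_pos: [0.5306, -0.2116, 0.1448]
orientation: [0.276, 3.125, 0.001]
contact_force: [5.0, 2.3, 5.0]
grip_width: 0.0108
gripper_force: 43.8
```

Emit:
{"fn": "apply_moves", "kwargs": {
  "rows": [
    [0, 0, -0.08, 0, 0, 0],
    [0, 0, -0.18, 0, 0, 0],
    [0, 0, -0.32, 0, 0, 0],
    [0, 0, -0.44, 0, 0, 0],
    [0, 0, -0.44, 0, 0, 0]
  ]
}}

```text
clock: 7.28
tcp_pos: [0.5287, -0.2129, 0.2554]
orientation: [0.281, 3.126, -0.001]
contact_force: [-0.1, 0.4, -1.0]
grip_width: 0.0109
gripper_force: 42.9
```

Run:
```python
from h import *
np.set_printoptions(precision=4,suppress=True)
s=r.grab_frame("side");w=r.grab_frame("wrist")
c=np.zeros((420,700,3),np.uint8);c[:,:350]=cv2.resize(s["pixels"][200:320,230:330],(350,420),interpolation=3);c[:,350:]=cv2.resize(w["pixels"][60:360,155:405],(350,420))
cv2.imwrite("pics/b.png",c[:,:,::-1])
plan((.519,.265,.26),80); print(r.get_obs()['contact_force'])
```

```text
tcp [ 0.5273 -0.212   0.2527] bearing 79.8 t 7.38 move [0.371, 1.872, -0.029, 0.0, -0.001, -0.002] rows>= 7.6
[-0.2715 -0.2688 -1.0954]
```

View pics/b.png

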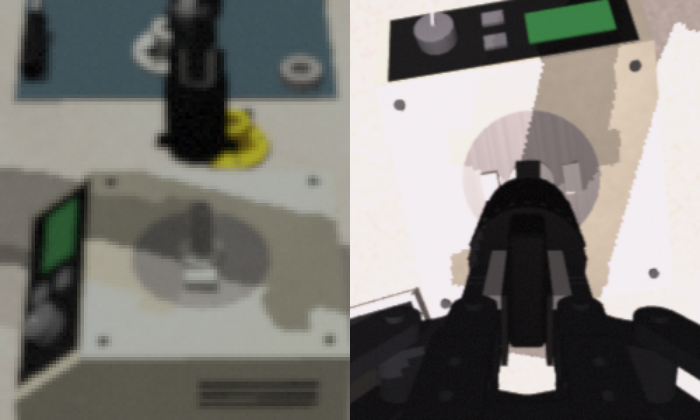

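Guard clear of the shaft and upright; bare shaft visible on the drive at (200,235) of the left crop.

Emit:
{"fn": "apply_moves", "kwargs": {
  "rows": [
    [0.125, 0.945, 0, 0, 0, 0],
    [0.125, 0.945, 0, 0, 0, 0],
    [0.125, 0.945, 0, 0, 0, 0],
    [0.125, 0.945, 0, 0, 0, 0],
    [0.125, 0.945, 0, 0, 0, 0]
  ]
}}

```text
clock: 8.0
tcp_pos: [0.5376, 0.0312, 0.2516]
orientation: [-0.264, -3.127, -0.001]
contact_force: [-0.0, -1.1, -1.1]
grip_width: 0.0108
gripper_force: 42.8
```

Emit:
{"fn": "apply_moves", "kwargs": {
  "rows": [
    [0.125, 0.945, 0, 0, 0, 0],
    [0.125, 0.945, 0, 0, 0, 0],
    [0.125, 0.945, 0, 0, 0, 0],
    [0.125, 0.945, 0, 0, 0, 0],
    [0.125, 0.945, 0, 0, 0, 0]
  ]
}}

```text
clock: 8.62
tcp_pos: [0.5476, 0.2683, 0.2514]
orientation: [-0.267, -3.127, 0.0]
contact_force: [0.1, 0.0, -0.9]
grip_width: 0.011
gripper_force: 42.9
```

Emit:
{"fn": "apply_moves", "kwargs": {
  "rows": [
    [0, 0, 0.15, 0, 0, 0],
    [0, 0, 0.3, 0, 0, 0],
    [0, 0, 0.45, 0, 0, 0],
    [0, 0, 0.6, 0, 0, 0],
    [0, 0, 0.66, 0, 0, 0]
  ]
}}

```text
clock: 9.25
tcp_pos: [0.5479, 0.2608, 0.0855]
orientation: [-0.28, -3.125, 0.007]
contact_force: [-0.6, 0.6, -0.4]
grip_width: 0.0111
gripper_force: 42.9
```

```bash
python3 -c "
from h import *
plan((.55,.265,.069),80); print(r.get_obs()['contact_force'])"
```

```text
tcp [0.5479 0.2608 0.0855] bearing 79.8 t 9.25 move [-0.005, 0.018, 0.066, -0.003, -0.002, -0.003] rows>= 0.3
[-0.57580251  0.5600282  -0.40370401]
```

Emit:
{"fn": "apply_moves", "kwargs": {
  "rows": [
    [0, 0, 0.03, 0, 0, 0],
    [0, 0, 0.06, 0, 0, 0],
    [0, 0, 0.072, 0, 0, 0],
    [0, 0, 0.074, 0, 0, 0]
  ]
}}

```text
clock: 9.75
tcp_pos: [0.5497, 0.2643, 0.0705]
orientation: [0.276, 3.129, 0.001]
contact_force: [-0.6, 0.2, -0.8]
grip_width: 0.0111
gripper_force: 42.9
```

Emit:
{"fn": "apply_moves", "kwargs": {
  "rows": [
    [0, 0, 0.006, 0, 0, 0],
    [0, 0, 0.012, 0, 0, 0],
    [0, 0, 0.012, 0, 0, 0]
  ]
}}

```text
clock: 10.12
tcp_pos: [0.5498, 0.2643, 0.0678]
orientation: [0.276, 3.129, 0.001]
contact_force: [-0.3, -1.1, 4.0]
grip_width: 0.0109
gripper_force: 43.5
```

Contact. Release, then rise.

Emit:
{"fn": "apply_moves", "kwargs": {
  "rows": [
    [0, 0, 0, 0, 0, 0],
    [0, 0, 0, 0, 0, 0],
    [0, 0, 0, 0, 0, 0],
    [0, 0, 0, 0, 0, 0]
  ],
  "claw": 0.5
}}

```text
clock: 10.62
tcp_pos: [0.5493, 0.264, 0.0669]
orientation: [-0.276, -3.129, 0.0]
contact_force: [0.5, -0.6, -0.4]
grip_width: 0.0426
gripper_force: 0.0
```

Emit:
{"fn": "apply_moves", "kwargs": {
  "rows": [
    [0, 0, -0.2, 0, 0, 0],
    [0, 0, -0.4, 0, 0, 0],
    [0, 0, -0.6, 0, 0, 0],
    [0, 0, -0.75, 0, 0, 0],
    [0, 0, -0.75, 0, 0, 0]
  ]
}}

```text
clock: 11.25
tcp_pos: [0.5511, 0.265, 0.2583]
orientation: [0.276, 3.124, 0.006]
contact_force: [-0.0, -0.3, -0.8]
grip_width: 0.0429
gripper_force: 0.0
```

Run:
```python
from h import *
np.set_printoptions(precision=4,suppress=True)
f=r.grab_frame("top");s=r.grab_frame("side")
for t in("guard_bar","guard_foot","shaft_end","shaft_flat"):
    a=r.landmark_of(f,t)[:2];b=r.landmark_of(s,t)[:2]
    for x in a:
        for y in b:print(t,np.round([x["conf"],y["conf"]],2),tri((f,x["point"]),(s,y["point"])))
w=r.grab_frame("wrist")
c=np.zeros((560,800,3),np.uint8)
c[:350,:400]=cv2.resize(f["pixels"][150:290,150:310],(400,350),interpolation=3)
c[:350,400:]=cv2.resize(w["pixels"],(400,350))
c[355:555,:250]=cv2.resize(f["pixels"][190:230,345:395],(250,200),interpolation=3)
c[355:555,260:460]=cv2.resize(s["pixels"][240:290,262:312],(200,200),interpolation=3)
cv2.imwrite("pics/c.png",c[:,:,::-1])
plan((.45,-.03,.26),0)
plan((.529,-.212,.26),0)
```

```text
guard_bar [0.75 0.73] [0.5526 0.2624 0.0751]
guard_foot [0.93 0.81] [0.5418 0.2605 0.0181]
shaft_end [0.55 0.6 ] [ 0.5227 -0.2062  0.1383]
shaft_end [0.15 0.6 ] [ 0.541   0.1678 -0.1935]
shaft_flat [0.6  0.39] [ 0.524  -0.2177  0.1102]
tcp [0.5492 0.264  0.2541] bearing 79.9 t 11.8 move [0.185, -1.227, -0.023, -0.001, -0.0, 0.888] rows>= 7.5
tcp [0.5492 0.264  0.2541] bearing 79.9 t 11.8 move [-0.253, -1.889, -0.023, -0.001, -0.0, 0.888] rows>= 7.6
```

View pics/c.png

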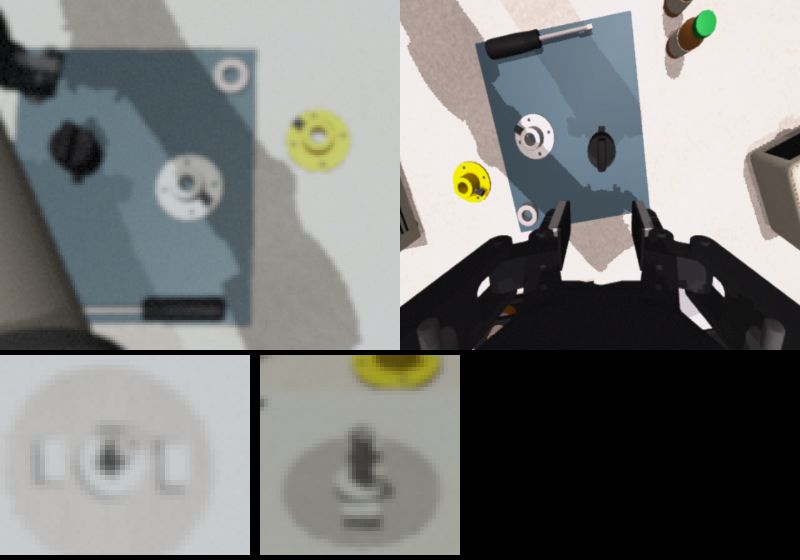

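Guard stands upright on the mat (76,150 in crop) and is let go; the hub is untouched, and the shaft's end is at (110,460) of the lower crop, its flat not yet readable.

Emit:
{"fn": "apply_moves", "kwargs": {
  "rows": [
    [-0.126, -0.945, 0, 0, 0, 0.444],
    [-0.126, -0.945, 0, 0, 0, 0.444],
    [-0.126, -0.945, 0, 0, 0, 0.444],
    [-0.126, -0.945, 0, 0, 0, 0.444],
    [-0.126, -0.945, 0, 0, 0, 0.444]
  ]
}}

```text
clock: 12.42
tcp_pos: [0.5387, 0.0207, 0.2549]
orientation: [1.341, 2.84, -0.002]
contact_force: [-1.3, 0.3, 0.1]
grip_width: 0.0426
gripper_force: 0.0
```

```bash
python3 -c "
from h import *
plan((.529,-.212,.21),-1)"
```

```text
tcp [0.5387 0.0207 0.2549] bearing 39.4 t 12.43 move [-0.694, -0.621, 0.181, -0.0, 0.001, 0.449] rows>= 3.8
```

Emit:
{"fn": "apply_moves", "kwargs": {
  "rows": [
    [-0.69, -0.62, 0.18, 0, 0, 0.449],
    [-0.69, -0.62, 0.18, 0, 0, 0.449],
    [-0.69, -0.62, 0.18, 0, 0, 0.449],
    [-0.69, -0.62, 0.18, 0, 0, 0.449],
    [-0.69, -0.62, 0.18, 0, 0, 0.449]
  ]
}}

```text
clock: 13.05
tcp_pos: [0.5301, -0.2092, 0.2089]
orientation: [2.236, 2.206, -0.004]
contact_force: [0.4, 0.3, -0.4]
grip_width: 0.0427
gripper_force: 0.0
```

Run:
```python
from h import *
np.set_printoptions(precision=4,suppress=True)
r.grab_frame("top");w=r.grab_frame("wrist")
for t,z in(("shaft_end",.132),("shaft_flat",.11)):
    print(t,[(x["point"],x["conf"],onz(w,x["point"],z)) for x in r.landmark_of(w,t)][:2])
p=proj(w,(.529,-.212,.132)).astype(int);print(p)
x0,y0=p[0]-50,p[1]-40
cv2.imwrite("pics/d.png",cv2.resize(w["pixels"][y0:y0+80,x0:x0+100],None,fx=7,fy=7,interpolation=3)[:,:,::-1]);print(x0,y0)
plan((.529,-.212,.21),-1)
```

```text
shaft_end [([280.4, 214.9], 0.8, array([ 0.5299, -0.2092,  0.132 ]))]
shaft_flat [([276.0, 211.4], 0.85, array([ 0.5262, -0.2129,  0.11  ]))]
[279 218]
229 178
tcp [ 0.5319 -0.2036  0.2095] bearing -0.2 t 13.25 move [-0.034, -0.011, -0.002, 0.0, -0.001, 0.009] rows>= 0.1
```

View pics/d.png

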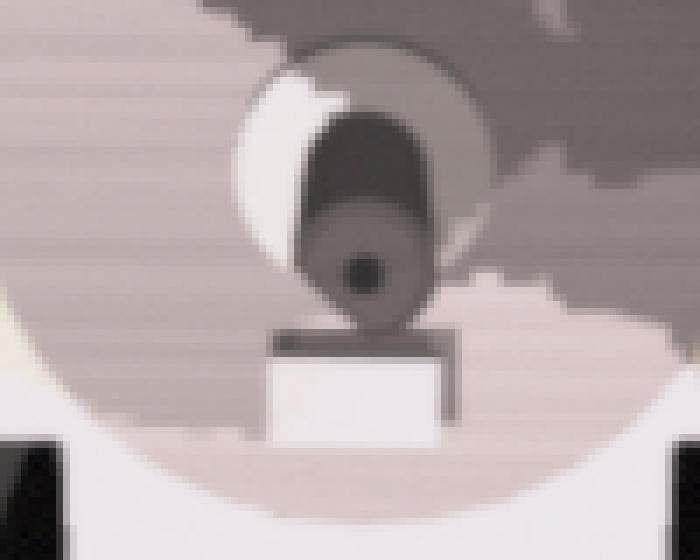

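D-shaped end face at about (365,265) in the crop, flat at its lower left: the flat faces world bearing ≈223°, i.e. shaft at ≈ +0.77 rad.

Emit:
{"fn": "apply_moves", "kwargs": {
  "rows": [
    [-0.026, -0.005, 0, 0, 0, -0.1],
    [-0.026, -0.005, 0, 0, 0, -0.22],
    [-0.026, -0.005, 0, 0, 0, -0.34],
    [-0.026, -0.005, 0, 0, 0, -0.44],
    [-0.026, -0.005, 0, 0, 0, -0.48]
  ]
}}

```text
clock: 13.88
tcp_pos: [0.5305, -0.2102, 0.2099]
orientation: [1.248, 2.882, 0.002]
contact_force: [-0.6, -0.1, 0.4]
grip_width: 0.0426
gripper_force: 0.0
```

Emit:
{"fn": "apply_moves", "kwargs": {
  "rows": [
    [0, 0, 0, 0, 0, 0],
    [0, 0, 0, 0, 0, 0]
  ]
}}

```text
clock: 14.12
tcp_pos: [0.5301, -0.2114, 0.2097]
orientation: [1.258, 2.878, 0.001]
contact_force: [-1.0, -1.2, 0.1]
grip_width: 0.0424
gripper_force: 0.0
```

```bash
python3 -c "
from h import *
w=r.grab_frame('wrist')
for t,z in(('shaft_end',.132),('shaft_flat',.11)):
    print(t,[(x['point'],x['conf'],onz(w,x['point'],z)) for x in r.landmark_of(w,t)][:2])
plan((.5304,-.2092,.10),43)"
```

```text
shaft_end [([282.4, 210.8], 0.74, array([ 0.52944738, -0.21082682,  0.132     ]))]
shaft_flat [([279.0, 205.3], 0.98, array([ 0.52859351, -0.21388996,  0.11      ]))]
tcp [ 0.5299 -0.212   0.2096] bearing 42.8 t 14.28 move [0.007, 0.009, 0.438, 0.0, 0.0, -0.003] rows>= 1.8
```

Emit:
{"fn": "apply_moves", "kwargs": {
  "rows": [
    [0.006, 0.007, 0.15, 0, 0, 0],
    [0.006, 0.007, 0.3, 0, 0, 0],
    [0.006, 0.007, 0.42, 0, 0, 0],
    [0.006, 0.007, 0.438, 0, 0, 0],
    [0.006, 0.007, 0.438, 0, 0, 0]
  ]
}}

```text
clock: 14.9
tcp_pos: [0.5304, -0.2102, 0.1006]
orientation: [1.259, 2.878, -0.0]
contact_force: [-0.4, 0.5, 0.2]
grip_width: 0.0428
gripper_force: 0.0
```

Emit:
{"fn": "apply_moves", "kwargs": {
  "rows": [
    [0, 0, 0, 0, 0, 0],
    [0, 0, 0, 0, 0, 0],
    [0, 0, 0, 0, 0, 0],
    [0, 0, 0, 0, 0, 0],
    [0, 0, 0, 0, 0, 0]
  ],
  "claw": 0,
  "newtons": 40
}}

```text
clock: 15.52
tcp_pos: [0.5318, -0.2095, 0.1015]
orientation: [1.256, 2.876, 0.002]
contact_force: [2.2, 3.2, 6.9]
grip_width: 0.0121
gripper_force: 40.4
```

```bash
python3 -c "
from h import *
print(r.get_obs())
plan((.5306,-.2105,.10),-1.3)"
```

```text
{'clock': 15.525, 'joints': array([ 0.04167888,  0.4770544 ,  0.29037426,  1.93576474, -0.19533913,
        0.75230196,  1.19121405]), 'qvel': array([ 0.00075591,  0.00101179,  0.00137681, -0.00051945, -0.00065401,
       -0.00068599,  0.0015608 ]), 'tau': array([ 2.02181607e+00, -4.68887758e+01,  6.55889735e+00, -1.83567202e+01,
        6.59877285e-01,  6.13112818e-02, -1.78539654e-02]), 'tcp_pos': array([ 0.53175819, -0.20952686,  0.10148332]), 'orientation': array([1.25646261e+00, 2.87601876e+00, 2.40162548e-03]), 'contact_force': array([2.21229229, 3.24119537, 6.92880627]), 'moment': array([ 0.55881211, -0.31947477,  0.01251134]), 'gripper_force': 40.408062365313526, 'grip_width': 0.012072850915461873}
tcp [ 0.5318 -0.2095  0.1015] bearing 42.8 t 15.53 move [0.0, -0.006, 0.006, 0.002, 0.001, 0.49] rows>= 4.1
```

Emit:
{"fn": "apply_moves", "kwargs": {
  "rows": [
    [-0.001, 0, 0, 0, 0, 0.1],
    [-0.001, -0.001, 0, 0, 0, 0.2],
    [-0.002, -0.001, 0, 0, 0, 0.3],
    [-0.003, -0.002, 0, 0, 0, 0.4],
    [-0.003, -0.002, 0, 0, 0, 0.49]
  ]
}}

```text
clock: 16.15
tcp_pos: [0.5316, -0.2106, 0.1015]
orientation: [2.251, 2.189, 0.004]
contact_force: [1.4, 2.5, 7.7]
grip_width: 0.0123
gripper_force: 40.7
```

Emit:
{"fn": "apply_moves", "kwargs": {
  "rows": [
    [0, 0, 0, 0, 0, 0],
    [0, 0, 0, 0, 0, 0],
    [0, 0, 0, 0, 0, 0],
    [0, 0, 0, 0, 0, 0]
  ]
}}

```text
clock: 16.65
tcp_pos: [0.5316, -0.2106, 0.1015]
orientation: [2.246, 2.195, 0.004]
contact_force: [1.3, 3.4, 8.8]
grip_width: 0.0122
gripper_force: 40.4
```

```bash
python3 -c "
from h import *
print(r.get_obs()['moment'])
plan((.532,-.2105,.10),-1.3)"
```

```text
[ 0.56010375 -0.06076119 -0.00931538]
tcp [ 0.5316 -0.2106  0.1015] bearing -1.3 t 16.65 move [0.0, 0.002, 0.006, 0.002, -0.0, -0.0] rows>= 0.0
```

Width unchanged while turning: the shaft followed and the flat faces the panel. Release and go to the hub.

Emit:
{"fn": "apply_moves", "kwargs": {
  "rows": [
    [0, 0, 0, 0, 0, 0],
    [0, 0, 0, 0, 0, 0],
    [0, 0, 0, 0, 0, 0]
  ],
  "claw": 0.5
}}

```text
clock: 17.02
tcp_pos: [0.5297, -0.2111, 0.0999]
orientation: [-2.248, -2.194, 0.001]
contact_force: [0.2, 0.4, -0.5]
grip_width: 0.0426
gripper_force: 0.0
```

Emit:
{"fn": "apply_moves", "kwargs": {
  "rows": [
    [0, 0, -0.15, 0, 0, 0],
    [0, 0, -0.3, 0, 0, 0],
    [0, 0, -0.45, 0, 0, 0],
    [0, 0, -0.5, 0, 0, 0],
    [0, 0, -0.5, 0, 0, 0]
  ],
  "claw": 1
}}

```text
clock: 17.65
tcp_pos: [0.5303, -0.2109, 0.2252]
orientation: [2.247, 2.195, 0.001]
contact_force: [0.5, -0.6, -0.5]
grip_width: 0.0852
gripper_force: 0.0
```

Run:
```python
from h import *
np.set_printoptions(precision=4,suppress=True)
w=r.grab_frame("wrist")
for t,z in(("shaft_end",.132),("shaft_flat",.11)):
    print(t,[(x["point"],x["conf"],onz(w,x["point"],z)) for x in r.landmark_of(w,t)][:2])
p=proj(w,(.5304,-.21,.132)).astype(int)
x0,y0=p[0]-50,p[1]-40
cv2.imwrite("pics/e.png",cv2.resize(w["pixels"][y0:y0+80,x0:x0+100],None,fx=5,fy=5,interpolation=3)[:,:,::-1])
plan((.51,.15,.19),-45)
```

```text
shaft_end [([279.6, 202.1], 0.86, array([ 0.5288, -0.2079,  0.132 ]))]
shaft_flat []
tcp [ 0.5293 -0.2105  0.2235] bearing -1.3 t 17.8 move [1.44, -0.11, 0.135, -0.002, 0.0, 0.485] rows>= 5.8
```

View pics/e.png

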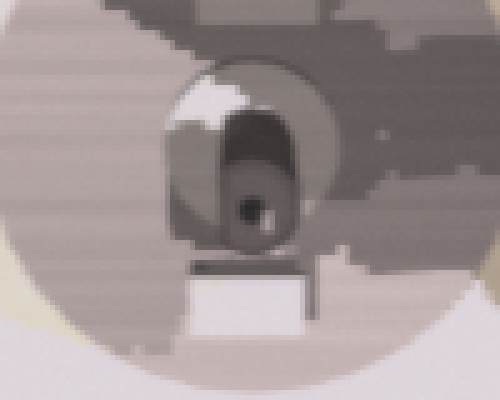

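The flat now sits on the left (−x, panel side) of the shaft at (222,205).

Emit:
{"fn": "apply_moves", "kwargs": {
  "rows": [
    [0.72, -0.055, 0, 0, 0, 0.243],
    [0.72, -0.055, 0, 0, 0, 0.243],
    [0.72, -0.055, 0, 0, 0, 0.243],
    [0.72, -0.055, 0, 0, 0, 0.243],
    [0.72, -0.055, 0, 0, 0, 0.243]
  ]
}}

```text
clock: 18.42
tcp_pos: [0.5201, -0.0305, 0.2242]
orientation: [-2.621, -1.731, 0.003]
contact_force: [0.8, -0.2, 0.4]
grip_width: 0.0855
gripper_force: 0.0
```

```bash
python3 -c "
from h import *
plan((.51,.15,.19),-45)"
```

```text
tcp [ 0.5201 -0.0305  0.2242] bearing -23.1 t 18.43 move [0.648, -0.321, 0.136, -0.001, 0.001, 0.243] rows>= 2.9
```

Emit:
{"fn": "apply_moves", "kwargs": {
  "rows": [
    [0.648, -0.321, 0.136, 0, 0, 0.243],
    [0.648, -0.321, 0.136, 0, 0, 0.243],
    [0.648, -0.321, 0.136, 0, 0, 0.243],
    [0.648, -0.321, 0.136, 0, 0, 0.243],
    [0.648, -0.321, 0.136, 0, 0, 0.243]
  ]
}}

```text
clock: 19.05
tcp_pos: [0.5111, 0.1477, 0.1907]
orientation: [2.903, 1.197, -0.001]
contact_force: [0.8, -0.0, -0.3]
grip_width: 0.0854
gripper_force: 0.0
```

Emit:
{"fn": "apply_moves", "kwargs": {
  "rows": [
    [0, 0, 0, 0, 0, 0],
    [0, 0, 0, 0, 0, 0]
  ]
}}

```text
clock: 19.3
tcp_pos: [0.5112, 0.148, 0.1913]
orientation: [2.905, 1.195, 0.001]
contact_force: [0.4, 0.6, 0.6]
grip_width: 0.0856
gripper_force: 0.0
```

Run:
```python
from h import *
np.set_printoptions(precision=4,suppress=True)
w=r.grab_frame("wrist")
for t,z in(("hub_top",.035),("hub_screw",.022),("hub_centre",.019),("hub",.003)):
    print(t,[(np.round(x["point"]),round(x["conf"],2),onz(w,x["point"],z)) for x in r.landmark_of(w,t)][:2])
p=proj(w,(.511,.149,.03)).astype(int);print(p)
x0,y0=p[0]-60,p[1]-60
cv2.imwrite("pics/g.png",cv2.resize(w["pixels"][y0:y0+120,x0:x0+120],None,fx=5,fy=5,interpolation=3)[:,:,::-1]);print(x0,y0)
plan((.51,.15,.19),-45)
```

```text
hub_top [(array([410., 242.]), 0.95, array([0.5665, 0.0125, 0.035 ])), (array([278., 185.]), 0.81, array([0.5129, 0.1529, 0.035 ]))]
hub_screw [(array([402., 219.]), 0.7, array([0.5781, 0.0304, 0.022 ])), (array([288., 206.]), 0.63, array([0.5016, 0.1276, 0.022 ]))]
hub_centre [(array([401., 237.]), 0.81, array([0.5643, 0.0136, 0.019 ])), (array([282., 182.]), 0.65, array([0.515 , 0.1497, 0.019 ]))]
hub [(array([397., 233.]), 0.95, array([0.5644, 0.0115, 0.003 ])), (array([10., 98.]), 0.43, array([0.3789, 0.4077, 0.003 ]))]
[279 187]
219 127
tcp [0.5108 0.1496 0.1911] bearing -45.1 t 19.55 move [-0.001, -0.003, 0.005, -0.0, -0.0, -0.001] rows>= 0.0
```

View pics/g.png

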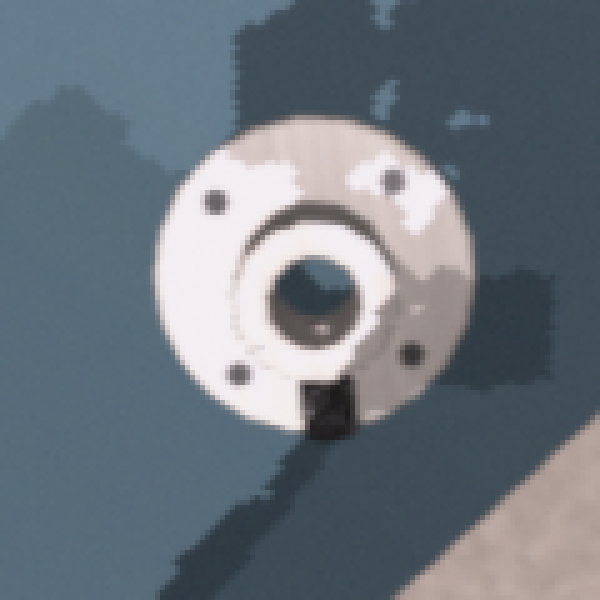

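Hub bore centre at crop (316,300), screw head at (329,410): nearly in line with the tool's −x, so a few degrees of correction.

Run:
```python
from h import *
np.set_printoptions(precision=4,suppress=True)
w=r.grab_frame("wrist")
g=lambda u:(219+u[0]/5-.4,127+u[1]/5-.4)
t=onz(w,g((316,300)),.035);s=onz(w,g((329,408)),.022);fl=onz(w,g((314,273)),.009)
print(t,s,fl)
for c in(t,fl):
    d=s-c;print(np.degrees(np.arctan2(d[1],d[0])),np.hypot(*d[:2]))
h=[onz(w,g(u),.009)[:2] for u in[(215,202),(393,180),(412,354),(238,373)]]
print("holes mid",np.mean(h,0),[np.degrees(np.arctan2(*(a-np.mean(h,0))[::-1])) for a in h])
plan((.512,.15,.06),-45)
```

```text
[0.5137 0.1505 0.035 ] [0.4972 0.1302 0.022 ] [0.5138 0.1512 0.009 ]
-129.0047189551412 0.02617547704166578
-128.36558613561482 0.02679342079422318
holes mid [0.513  0.1502] [np.float64(96.84513562340555), np.float64(6.739180581015574), np.float64(-83.31854582252026), np.float64(-173.72714867672656)]
tcp [0.5108 0.1497 0.1911] bearing -45.1 t 19.6 move [0.004, 0.003, 0.525, -0.0, -0.0, -0.001] rows>= 2.1
```

Emit:
{"fn": "apply_moves", "kwargs": {
  "rows": [
    [0.007, 0.011, 0.18, 0, 0, -0.075],
    [0.007, 0.011, 0.38, 0, 0, -0.075],
    [0.007, 0.011, 0.58, 0, 0, -0.075],
    [0.007, 0.011, 0.7, 0, 0, -0.075],
    [0.007, 0.011, 0.718, 0, 0, -0.075]
  ]
}}

```text
clock: 20.23
tcp_pos: [0.5126, 0.1487, 0.0098]
orientation: [-2.828, -1.369, 0.006]
contact_force: [-0.4, -0.0, 0.8]
grip_width: 0.0854
gripper_force: 0.0
```

Emit:
{"fn": "apply_moves", "kwargs": {
  "rows": [
    [0, 0, 0, 0, 0, 0],
    [0, 0, 0, 0, 0, 0]
  ]
}}

```text
clock: 20.48
tcp_pos: [0.5151, 0.1496, 0.013]
orientation: [2.828, 1.369, 0.004]
contact_force: [0.1, 0.1, 0.2]
grip_width: 0.085
gripper_force: 0.0
```

```bash
python3 -c "
from h import *
print(r.get_obs()['contact_force'])
plan((.514,.149,.0115),-38.3)"
```

```text
[0.12514397 0.0514226  0.21067053]
tcp [0.5151 0.1496 0.013 ] bearing -38.3 t 20.48 move [-0.005, -0.002, 0.006, 0.001, -0.002, -0.0] rows>= 0.0
```

Emit:
{"fn": "apply_moves", "kwargs": {
  "rows": [
    [-0.004, 0, 0.004, 0, 0, 0],
    [-0.004, 0, 0.004, 0, 0, 0],
    [-0.004, 0, 0.004, 0, 0, 0],
    [-0.004, 0, 0.004, 0, 0, 0],
    [-0.004, 0, 0.004, 0, 0, 0]
  ],
  "claw": 0,
  "newtons": 50
}}

```text
clock: 21.1
tcp_pos: [0.5135, 0.1485, 0.011]
orientation: [-2.827, -1.369, -0.001]
contact_force: [-1.5, 0.6, 6.1]
grip_width: 0.0314
gripper_force: 50.3
```

```bash
python3 -c "
from h import *
print(r.get_obs()['contact_force'])
plan((.514,.149,.0115),-38.3)"
```

```text
[-1.45974936  0.56004017  6.12616982]
tcp [0.5135 0.1485 0.011 ] bearing -38.3 t 21.1 move [0.003, 0.0, -0.002, -0.0, -0.0, -0.0] rows>= 0.0
```

Emit:
{"fn": "apply_moves", "kwargs": {
  "rows": [
    [0, 0, -0.1, 0, 0, 0],
    [0, 0, -0.25, 0, 0, 0],
    [0, 0, -0.45, 0, 0, 0],
    [0, 0, -0.65, 0, 0, 0],
    [0, 0, -0.72, 0, 0, 0]
  ]
}}

```text
clock: 21.72
tcp_pos: [0.5145, 0.1486, 0.1931]
orientation: [-2.828, -1.368, -0.006]
contact_force: [0.8, 0.5, -2.6]
grip_width: 0.0317
gripper_force: 50.1
```

```bash
python3 -c "
from h import *
w=r.grab_frame('wrist')
t=[x['point'] for x in r.landmark_of(w,'hub_top')];print(t)
print(r.get_obs()['contact_force'],r.get_obs()['gripper_force'])
plan((.5304,-.21,.19),-91.3)"
```

```text
[[397.2, 257.4], [277.8, 278.6]]
[-0.20732212 -0.89064975 -1.32377695] 50.11854036245495
tcp [0.514  0.1488 0.1918] bearing -38.3 t 21.82 move [-1.085, 0.941, 0.005, -0.0, -0.002, 0.589] rows>= 5.7
```

Emit:
{"fn": "apply_moves", "kwargs": {
  "rows": [
    [-0.54, 0.47, 0, 0, 0, 0.295],
    [-0.54, 0.47, 0, 0, 0, 0.295],
    [-0.54, 0.47, 0, 0, 0, 0.295],
    [-0.54, 0.47, 0, 0, 0, 0.295],
    [-0.54, 0.47, 0, 0, 0, 0.295]
  ]
}}

```text
clock: 22.45
tcp_pos: [0.5207, -0.0299, 0.1889]
orientation: [-3.066, -0.683, 0.005]
contact_force: [-0.5, 1.1, -1.7]
grip_width: 0.0315
gripper_force: 50.1
```

```bash
python3 -c "
from h import *
plan((.5304,-.21,.19),-91.3)"
```

```text
tcp [ 0.5207 -0.0299  0.1889] bearing -64.9 t 22.45 move [-0.271, 0.669, -0.004, -0.0, 0.002, 0.294] rows>= 2.9
```

Emit:
{"fn": "apply_moves", "kwargs": {
  "rows": [
    [-0.271, 0.669, 0, 0, 0, 0.294],
    [-0.271, 0.669, 0, 0, 0, 0.294],
    [-0.271, 0.669, 0, 0, 0, 0.294],
    [-0.271, 0.669, 0, 0, 0, 0.294],
    [-0.271, 0.669, 0, 0, 0, 0.294]
  ]
}}

```text
clock: 23.08
tcp_pos: [0.5315, -0.2085, 0.1894]
orientation: [-3.14, 0.032, 0.003]
contact_force: [0.3, -0.1, -0.9]
grip_width: 0.0313
gripper_force: 50.4
```

Emit:
{"fn": "apply_moves", "kwargs": {
  "rows": [
    [0, 0, 0, 0, 0, 0],
    [0, 0, 0, 0, 0, 0]
  ]
}}

```text
clock: 23.32
tcp_pos: [0.5317, -0.2088, 0.1903]
orientation: [-3.141, 0.032, 0.0]
contact_force: [0.1, -0.5, -1.5]
grip_width: 0.0318
gripper_force: 50.4
```

Run:
```python
from h import *
np.set_printoptions(precision=4,suppress=True)
plan((.5304,-.21,.19),-91.3);o=r.get_obs();z=o["tcp_pos"][2]+.024
w=r.grab_frame("wrist")
for t,h in(("hub_top",z),("hub_screw",z-.013),("shaft_end",.132)):
    print(t,[(np.round(x["point"]),round(x["conf"],2),onz(w,x["point"],h)) for x in r.landmark_of(w,t)][:2])
p=proj(w,o["tcp_pos"]+[0,0,.02]).astype(int);print(p)
x0,y0=max(p[0]-80,0),max(p[1]-60,0)
cv2.imwrite("pics/i.png",cv2.resize(w["pixels"][y0:y0+120,x0:x0+160],None,fx=5,fy=5,interpolation=3)[:,:,::-1]);print(x0,y0)
```

```text
tcp [ 0.5317 -0.2088  0.1903] bearing -91.2 t 23.32 move [-0.005, 0.005, 0.001, -0.001, 0.0, 0.001] rows>= 0.0
hub_top [(array([278., 276.]), 0.96, array([ 0.5331, -0.2086,  0.2143]))]
hub_screw [(array([ 40., 148.]), 0.77, array([ 0.5883, -0.1087,  0.2013])), (array([283., 313.]), 0.6, array([ 0.5062, -0.2103,  0.2013]))]
shaft_end []
[278 274]
198 214
```

View pics/i.png

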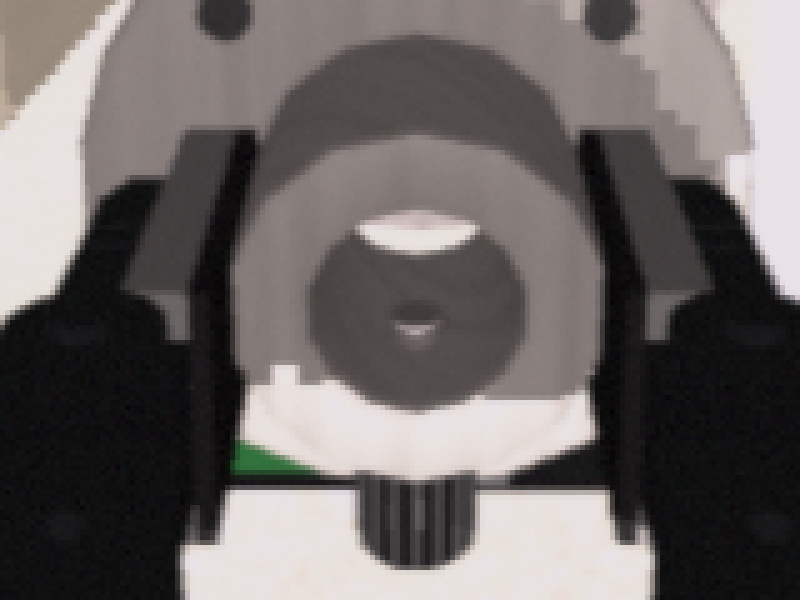

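The hub is gripped square, its bore centred at (418,308) and the screw head pointing to −x (panel). Now descend.

Emit:
{"fn": "apply_moves", "kwargs": {
  "rows": [
    [-0.007, 0.005, 0.08, 0, 0, 0],
    [-0.007, 0.005, 0.16, 0, 0, 0],
    [-0.007, 0.005, 0.18, 0, 0, 0],
    [-0.007, 0.005, 0.18, 0, 0, 0],
    [-0.007, 0.005, 0.18, 0, 0, 0]
  ]
}}

```text
clock: 24.15
tcp_pos: [0.53, -0.2121, 0.1461]
orientation: [3.141, -0.037, 0.001]
contact_force: [0.0, -0.0, -0.4]
grip_width: 0.0314
gripper_force: 50.5
```

Emit:
{"fn": "apply_moves", "kwargs": {
  "rows": [
    [0, 0, 0.01, 0, 0, 0],
    [0, 0, 0.02, 0, 0, 0],
    [0, 0, 0.03, 0, 0, 0],
    [0, 0, 0.04, 0, 0, 0],
    [0, 0, 0.04, 0, 0, 0]
  ]
}}

```text
clock: 24.78
tcp_pos: [0.5294, -0.2112, 0.1351]
orientation: [-3.141, 0.036, 0.001]
contact_force: [-0.0, 1.6, -2.3]
grip_width: 0.0316
gripper_force: 50.5
```

Emit:
{"fn": "apply_moves", "kwargs": {
  "rows": [
    [0, -0.002, 0.012, 0, 0, 0],
    [0, -0.002, 0.024, 0, 0, 0],
    [0, -0.002, 0.036, 0, 0, 0],
    [0, -0.002, 0.04, 0, 0, 0],
    [0, -0.002, 0.04, 0, 0, 0]
  ]
}}

```text
clock: 25.4
tcp_pos: [0.5295, -0.2111, 0.1253]
orientation: [-3.141, 0.037, 0.001]
contact_force: [-0.2, 1.6, -2.5]
grip_width: 0.0317
gripper_force: 50.4
```

Emit:
{"fn": "apply_moves", "kwargs": {
  "rows": [
    [0, -0.002, 0.01, 0, 0, 0],
    [0, -0.002, 0.02, 0, 0, 0],
    [0, -0.002, 0.03, 0, 0, 0],
    [0, -0.002, 0.035, 0, 0, 0],
    [0, -0.002, 0.035, 0, 0, 0]
  ]
}}

```text
clock: 26.02
tcp_pos: [0.5295, -0.211, 0.1166]
orientation: [3.141, -0.037, -0.0]
contact_force: [-1.2, -0.1, -1.7]
grip_width: 0.0317
gripper_force: 50.5
```

```bash
python3 -c "
from h import *
o=r.get_obs();print(o['contact_force'],o['moment'])
plan((.5295,-.211,.108),-91.3)"
```

```text
[-1.15891624 -0.101672   -1.70975354] [0.22358436 0.10018603 0.02787584]
tcp [ 0.5295 -0.211   0.1166] bearing -91.4 t 26.02 move [0.0, 0.0, 0.035, 0.0, 0.0, -0.001] rows>= 0.1
```

Emit:
{"fn": "apply_moves", "kwargs": {
  "rows": [
    [0, 0, 0.01, 0, 0, 0],
    [0, 0, 0.02, 0, 0, 0],
    [0, 0, 0.03, 0, 0, 0],
    [0, 0, 0.033, 0, 0, 0],
    [0, 0, 0.033, 0, 0, 0]
  ]
}}

```text
clock: 26.65
tcp_pos: [0.5296, -0.2109, 0.1085]
orientation: [3.141, -0.037, -0.0]
contact_force: [-0.2, 0.4, -2.1]
grip_width: 0.0313
gripper_force: 50.5
```

Run:
```python
from h import *
o=r.get_obs();print(o['contact_force'],o['gripper_force'],o['grip_width'])
plan((.5295,-.211,.108),-91.3)
w=r.grab_frame("wrist");s=r.grab_frame("side")
c=np.zeros((450,800,3),np.uint8);x0,y0=198,214
c[:,:600]=cv2.resize(w["pixels"][y0:y0+120,x0:x0+160],(600,450),interpolation=3)
c[:400,600:]=cv2.resize(s["pixels"][215:295,267:307],(200,400),interpolation=3)
cv2.imwrite("pics/k.png",c[:,:,::-1])
```

```text
[-0.20697269  0.4005023  -2.07707718] 50.54367378819734 0.03125870508340076
tcp [ 0.5296 -0.2109  0.1085] bearing -91.4 t 26.65 move [-0.0, 0.0, 0.002, 0.0, 0.0, -0.001] rows>= 0.0
```

View pics/k.png

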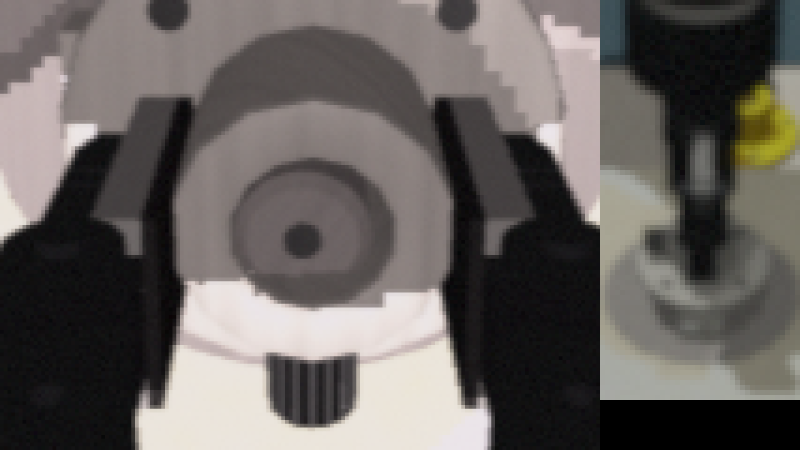

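The shaft end sits in the bore at (302,238), level with the hub's top. The screw faces the panel and the guard is on the mat, so I'm handing in.

```bash
python3 -c "
from h import *
print(r.hand_in())"
```

```text
the job is handed in; nothing more can be done
None
```

I handed the job in at about 27 s with the guard upright on the mat, the shaft's flat facing the panel and the hub gripped on the shaft, about 0.5 mm from flush by the arm's reading, its screw over the flat; no verdict came back, and I viewed 11 pictures where 10 were allowed.

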